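# Seat the dicing grid and hold the press lid on its balance point

### The arm

A 6-joint arm with a two-finger parallel gripper is mounted at the origin on the work surface. World frame = base frame: x ahead of the robot, y to its left, z up, the work surface at z = 0. Lengths are in mm, angles in rad, forces in N, time in s.
With the tool pointing down it reaches from about 300 to 825 mm from the base axis. Payload 5.4 kg.
Tool frame: the origin (TCP) lies between the finger pads; the fingertips stand 22 mm ahead of it and the grasp point (between the pads) lies 3 mm ahead of it; y points along the fingers, x is the direction in which the jaws open and shut, and the axes are right-handed (so a half turn about y gives the same grasp; the last joint's range is limited). The gripper opens to 92 mm and grips with 3 to 60 N. Pads are 20 mm wide; open, the fingers measure 128 mm over their backs; the gripper's body (75 mm by 189 mm) begins 69 mm behind the grasp point.
Start: joints at [-1.41, 0.158, 1.597, -0, 1.386, -0.21], TCP at [208.333, -535.914, 236.601] pointing down, gripper open.
Joint ranges: [-2.91, 2.91], [-0.94, 2.29], [0.18, 2.7], [-1.29, 4.43], [0.17, 2.64], [-3, 3]. Speed limits (rad/s): [2.57, 2.57, 3.14, 3.14, 3.14, 3.14].

### API

Orientations are given as [roll, pitch, yaw] about the fixed x, y, z axes, in that order (R = Rz(yaw) Ry(pitch) Rx(roll)).
In Python, from bench import * gives the robot as it stands. The module is installed in compiled form; this text tells all that it offers.
- The arm moves only by the tool apply_moves, never from a script. Its argument "steps" is text: rows parted by semicolons, each of 7 numbers parted by spaces: the shift along the tool's x, y, z in cm, then the turn, a rotation vector about the tool's x, y, z in rad, then the opening, from 0 (shut) to 1 (fully open). In form: tx ty tz wx wy wz fingers; .... A call has 1 to 20 rows; each row is the pose to reach, as a shift and turn from the pose commanded when the call began, along the tool's axes at that moment; what a row does not reach only later rows make up. A row lasts 1/10 s, in which the tool goes at most 50 mm and 8.59 degrees, less where a joint would pass 70% of its speed; a pose out of reach is approached as far as the arm can. A call with a gripper value outside its range is refused whole. The fingers move at their own pace and stop on an object; the grip force is fixed at half the most. Time passes only in rows, so rows that repeat a pose let the fingers close. It gives the time, the measured TCP pose, the force and the opening at its end, in the units of the state.
- observe(): the state, without advancing time (a new reading comes with each control period).
- capture(name): name is "scene" or "top" or "wrist"; returns a dict with "image" (480x640x3 uint8, red, green, blue), "depth" (480x640 float32, mm along the optical axis (not along the pixel's ray), 0 where there is no reading), "fx", "fy", "cx", "cy" (pixels), "rvec" (rotation vector, rad) and "tvec" (3), from world to camera coordinates, as OpenCV has them; the wrist camera has in their place "hand_eye" (4x4, takes a point from camera to tool coordinates, whose origin is the TCP and whose axes are the tool frame's). Camera axes: x right, y down, z forward; pixel columns grow to the right and rows downward; lengths in mm; the calibration is good to about 2 mm. A picture is of the moment at which its call begins: read the wrist's pose just before it.
- hand_in(): hands the job in, once; it reports no verdict.
The state is a dict: "time_s": time; "q": joint angles; "dq": joint speeds; "joint_torque": joint torques, N m; "ee_pos": TCP position; "orientation": TCP orientation; "force": force on the tool from outside, world axes, zero at the start; "torque": the same for the moment, N m; "grip_width": finger opening in mm.
Only numpy, scipy, OpenCV 4.12 (cv2) and the standard library are available. Lean on these libraries where they do the work, as an engineer would, in place of code of your own. Each camera call takes 0.05 s, during which the arm holds its last target.

### The job

Get the vegetable dicer ready for the cabbage: fit the orange dicing grid (not the white slicing insert) into the recess in the dicer's base and press it fully home, flush with the top. Then grip the yellow handle bar of the press lid, swing the lid up off its open stop to the balance point where it would tip neither shut nor open, and finish the program still gripping it there at rest, so that a classmate can clip on the lid stay. Never let the lid fall shut, and leave the other things on the table where they are.

Things in the scene. Friction and masses are not known exactly. Their poses are not given: they have to be found in the camera images.
- dicer: White base of the vegetable dicer, fixed: block 220 (x) x 130 (y) x 65 (z) mm. Origin: centre of its underside, on the table; z up; x points from the recess towards the lid's hinge, which lies across the +x end between two grey posts 110 mm high. Open, the green lid leans away over that end.
- recess (a point): Centre of the recess mouth, level with the base's top, 65 mm above the table, at x = -30 mm of the dicer. Recess: 55 mm along the dicer's x, 83 along its y, 28 deep, 4 mm chamfer at the mouth. 13 mm down, mid-way along each long wall, a sprung ball stands out 3 mm. They stop the insert part-way: push its top centre down with about 5 to 10 N until it meets the floor; it then stays.
- grid: Orange dicing grid, loose, 0.1 kg: 52 (x) x 80 (y) x 28 mm high, steel bars over black and an orange pad in the middle of its top. Origin: centre of underside, z up; lowest 3 mm set in by 2 mm. Goes in with its y along the dicer's y, either way round, 1.5 mm play a side; home, its origin is 37 mm above the table. No room for fingers in the recess: hold its top 10 mm, let go, push down.
- lid (a joint): Angle of the lid about its hinge, rad. 0: shut over the recess; grows as it opens; 1.57: green panel upright; 2.25: open stop, where it lies at the start. It balances at 1.79 (panel leaning 12.5 degrees past upright, away from the recess): below, it falls shut; above, it falls back to the stop. About 0.35 kg, very little hinge friction.
- lid_bar (a point): Middle of the lid's yellow handle bar: round, 12 mm thick, along the dicer's y, 201 mm from the hinge line, on two arms at its ends; the window between them is 88 mm wide and 39 mm deep under the bar, for the fingers. About 270 mm above the table at the open stop; 300 mm at balance, then 25 mm beyond the hinge line, away from the recess. It can turn between the fingers.
- lid_hinge (a point): Middle of the lid's hinge line, which runs along the dicer's y, 102 mm above the table, at x = 95 mm of the dicer. The lid's centre of mass, marked by a red dot on each side rim of the green panel, lies 114 mm from it: the lid balances when the dots stand straight above the hinge line.
- slicer: Bystander: the white slicing insert with one slanting steel blade, same size as the orange grid (52 x 80 x 28 mm), origin at the centre of its underside. Not wanted; the two may lie in either of two places.
- jar_a: Bystander: glass jar with red cap, 84 mm across, 130 mm high, origin at the centre of its underside.
- jar_b: Bystander: glass jar with green cap, 84 mm across, 130 mm high, origin at the centre of its underside.
- vinegar: Bystander: amber bottle with red cap, 60 mm across, 200 mm high, origin at the centre of its underside.
- salt_bowl: Bystander: small white bowl, 76 mm across, 45 mm high, origin at the centre of its underside.
- jar_lid: Bystander: loose yellow jar lid, 80 mm across, 12 mm high, origin at the centre of its underside.
- spoon: Bystander: wooden spoon lying along its x axis.

How it is judged:
By the outcome, as a careful person would: the job done as asked, in the order asked, and still so for the second after the job is handed in, while the arm keeps its last pose, push and grip.
It also fails if it takes over 72 s, if anything falls off the work surface, if the arm or the gripper's body presses on something with over 40 N, if the wrist force passes 120 N, or if a joint passes its speed limit or range.

## Working session

There is one attempt and no reset: what is moved stays moved. The work goes in short steps, Python scripts to look and compute and a tool call to move; the robot and the scene stay as the last step left them, time stands still between calls to the robot, and variables do not carry over. Pictures are saved under pics/ and viewed, and the job is handed in when it is done.

Besides the shell and the picture viewer there is one more tool, called after "Request:" as name(argument=value, ...), one argument or row to a line, values as JSON. apply_moves: Moves the arm, as the interface text tells. Its arguments: {"type":"object","properties":{"steps":{"type":"string"}},"required":["steps"]}

```bash
mkdir -p pics; cat > h.py <<'E'
from bench import *
import numpy as np, cv2
from scipy.spatial.transform import Rotation as R
def save(n,f):
    c=capture(n); cv2.imwrite('pics/'+f+'.png',c['image'][:,:,::-1]); np.savez('pics/'+f+'.npz',**c); return c
def world(c,st=None):
    """HxWx3 world pts from depth"""
    d=c['depth'].astype(float); v,u=np.mgrid[0:480,0:640]
    P=np.stack([(u-c['cx'])/c['fx']*d,(v-c['cy'])/c['fy']*d,d],-1)
    if 'rvec' in c:
        M=R.from_rotvec(np.ravel(c['rvec'])).as_matrix(); W=(P-np.ravel(c['tvec']))@M
    else:
        H=c['hand_eye']; T=P@H[:3,:3].T+H[:3,3]
        W=T@R.from_euler('xyz',st['orientation']).as_matrix().T+np.array(st['ee_pos'])
    W[d==0]=np.nan
    return W
E
python3 - <<'E'
from h import *
print(observe())
for n in('scene','top','wrist'):save(n,n+'0')
E
```

```text
{'time_s': 0.0, 'q': array([-1.41009362e+00,  1.59049669e-01,  1.59818468e+00,  1.04709356e-06,
        1.38617461e+00, -2.10116594e-01]), 'dq': array([-7.00750540e-04,  1.17521308e-05, -1.78971834e-03,  3.66468121e-04,
        7.39780938e-04,  1.10845097e-03]), 'joint_torque': array([-2.21469691e-04, -3.85576594e+01, -3.22106802e+01,  7.01314257e-02,
        3.81169526e-02, -1.69912091e-04]), 'ee_pos': array([ 208.24788611, -535.36219929,  235.64233765]), 'orientation': array([-1.57041649,  0.00177615, -1.19997688]), 'force': array([-0.78843251,  1.624914  ,  0.61243249]), 'torque': array([-0.01757311, -0.02306573,  0.02405357]), 'grip_width': 91.83804018581311}
```

View images.

View pics/scene0.png

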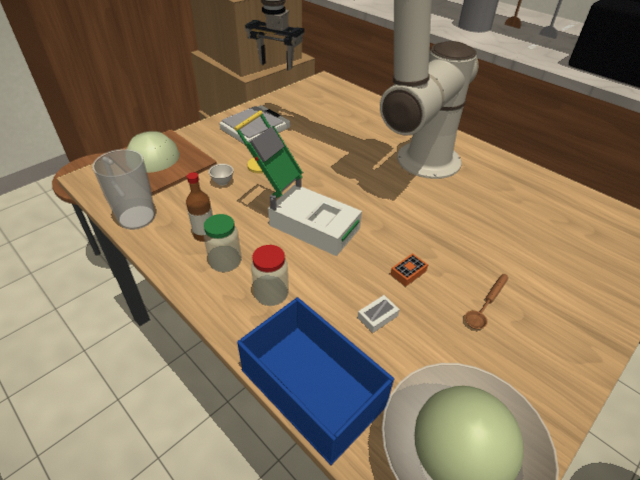

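View pics/top0.png

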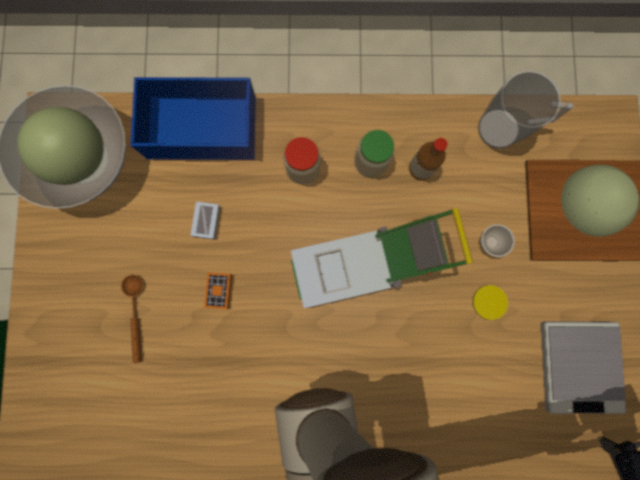

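View pics/wrist0.png

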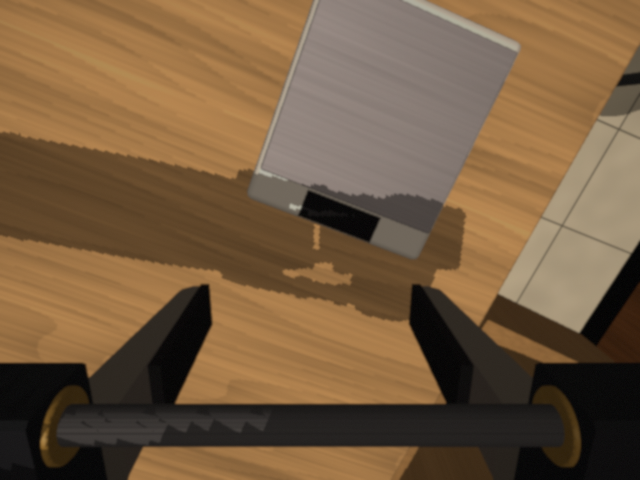

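Scene and top show the orange grid at top-view (219,290), the slicer at (205,220), the dicer's recess at (332,271), and the yellow bar at (462,237). Now I'll measure them.

```bash
cat >> h.py <<'E'
def ray(c,uv,z):
    M=R.from_rotvec(np.ravel(c['rvec'])).as_matrix(); o=-M.T@np.ravel(c['tvec'])
    uv=np.atleast_2d(uv).astype(float)
    d=np.stack([(uv[:,0]-c['cx'])/c['fx'],(uv[:,1]-c['cy'])/c['fy'],np.ones(len(uv))],1)@M
    return o+d*((z-o[2])/d[:,2])[:,None]
E
python3 - <<'E'
from h import *
for n in('top','scene'):
    c=dict(np.load(f'pics/{n}0.npz')); W=world(c); im=c['image']; hsv=cv2.cvtColor(im,cv2.COLOR_RGB2HSV)
    x,y,z=W[...,0],W[...,1],W[...,2]
    print(n,'cam',ray(c,[[320,240]],0),'table z',np.nanmedian(z[240:260,100:180]))
    # grid / dicer / bar
    u0=(slice(265,315),slice(198,240)) if n=='top' else (slice(250,290),slice(385,435))
    m=np.zeros((480,640),bool); m[u0]=True
    g=m&(z>15)&(z<40); print('grid n',g.sum(),'z',np.nanmedian(z[g]))
    def rect(mask,zz):
        uv=np.argwhere(mask)[:,::-1]; p=ray(c,uv,zz)[:,:2].astype(np.float32); return cv2.minAreaRect(p)
    print(' rect',rect(g,28))
    d=(z>55)&(z<75)&(hsv[...,1]<50)&(abs(y)<350)
    nl,lab,stt,cen=cv2.connectedComponentsWithStats(d.astype(np.uint8))
    for i in range(1,nl):
        if stt[i,4]>300: print(' top65',stt[i],rect(lab==i,65),np.nanmedian(z[lab==i]))
    b=(hsv[...,0]>22)&(hsv[...,0]<34)&(hsv[...,1]>150)&(z>200)&(z<320)
    p=W[b]; print(' bar',b.sum(),np.nanmean(p,0) if b.sum() else '',np.nanmin(p,0),np.nanmax(p,0))
E
python3 - <<'E'
import cv2
im=cv2.imread('pics/top0.png')[180:340,180:500]
cv2.imwrite('pics/crop.png',cv2.resize(im,None,fx=2.5,fy=2.5,interpolation=cv2.INTER_CUBIC))
E
```

```text
top cam [[585.50391311  32.35577643   0.        ]] table z 0.6812219829161402
grid n 849 z 28.777424205132736
 rect ((467.0115661621094, 266.0899963378906), (54.60673522949219, 79.93408966064453), 85.83223724365234)
 top65 [ 291  231  103   77 4363] ((515.90576171875, -15.4539794921875), (129.61253356933594, 205.6658935546875), 13.274130821228027) 65.09548379097312
 bar 312 [ 563.7867902  -223.25295521  273.57864539] [ 500.70238187 -238.59359732  217.31576831] [ 614.6533461  -176.17062413  278.24078158]
scene cam [[542.34643799  24.41194004   0.        ]] table z -1.0532705060634715
grid n 607 z 27.80459921625601
 rect ((471.84210205078125, 268.2837829589844), (58.112022399902344, 91.87037658691406), 86.46393585205078)
 top65 [ 269  184   93   58 2351] ((521.54345703125, -20.130325317382812), (145.10887145996094, 225.05157470703125), 12.208664894104004) 64.79571524515933
 bar 107 [ 567.78131701 -220.47835431  272.62745372] [ 516.56188971 -239.39033786  204.44163327] [ 615.717664   -159.50965868  277.57740964]
```

View pics/crop.png

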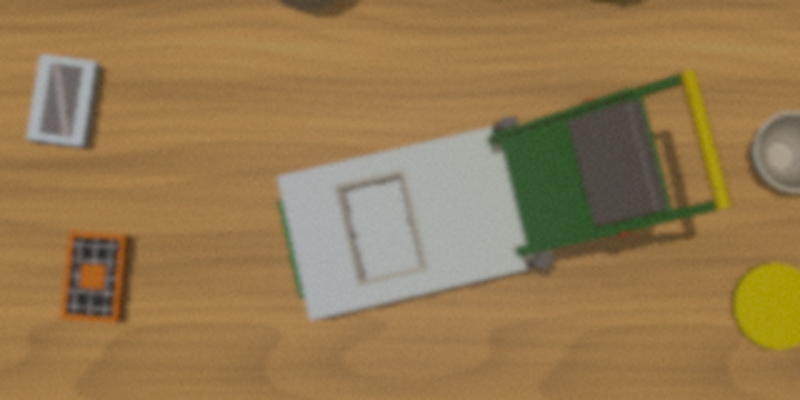

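```bash
cat >> h.py <<'E'
import json,os
def cmd():
    if os.path.exists('cmd.json'):
        d=json.load(open('cmd.json')); return np.array(d['p']),R.from_rotvec(d['r'])
    return np.array([208.333,-535.914,236.601]),R.from_euler('xyz',[-np.pi/2,0,-1.2])
def applied(row):
    """record last row (6 numbers) as commanded"""
    p,r=cmd(); row=np.array(row,float)
    p2=p+r.apply(row[:3]*10); r2=r*R.from_rotvec(row[3:6]); json.dump({'p':list(p2),'r':list(r2.as_rotvec())},open('cmd.json','w'))
def row(p2,r2):
    p,r=cmd(); t=r.inv().apply(np.array(p2)-p)/10; w=(r.inv()*r2).as_rotvec()
    return np.round(np.r_[t,w],3)
def down(yawdeg): return R.from_euler('xyz',[-np.pi/2,0,np.radians(yawdeg)])
np.set_printoptions(suppress=True,precision=4)
E
python3 - <<'E'
from h import *
p,r=cmd(); print(r.as_euler('xyz'))
print(row([467,266,200],down(-94.2)))
print(np.load('pics/wrist0.npz')['hand_eye'])
E
```

```text
[-1.5708  0.     -1.2   ]
[-65.369   3.66   53.167  -0.      0.444  -0.   ]
[[   1.       -0.0008    0.0004   -0.0119]
 [  -0.0006   -0.2928    0.9562 -149.3673]
 [  -0.0007   -0.9562   -0.2928   83.7353]
 [   0.        0.        0.        1.    ]]
```

Request:
apply_moves(
  steps="-65.37 3.66 53.17 0 0.444 0 1;-65.37 3.66 53.17 0 0.444 0 1;-65.37 3.66 53.17 0 0.444 0 1;-65.37 3.66 53.17 0 0.444 0 1;-65.37 3.66 53.17 0 0.444 0 1;-65.37 3.66 53.17 0 0.444 0 1;-65.37 3.66 53.17 0 0.444 0 1;-65.37 3.66 53.17 0 0.444 0 1;-65.37 3.66 53.17 0 0.444 0 1;-65.37 3.66 53.17 0 0.444 0 1;-65.37 3.66 53.17 0 0.444 0 1;-65.37 3.66 53.17 0 0.444 0 1;-65.37 3.66 53.17 0 0.444 0 1;-65.37 3.66 53.17 0 0.444 0 1;-65.37 3.66 53.17 0 0.444 0 1;-65.37 3.66 53.17 0 0.444 0 1;-65.37 3.66 53.17 0 0.444 0 1;-65.37 3.66 53.17 0 0.444 0 1;-65.37 3.66 53.17 0 0.444 0 1;-65.37 3.66 53.17 0 0.444 0 1",
)

```text
time_s: 2.15
ee_pos: [466.7, 265.2, 199.9]
orientation: [-1.571, -0.001, -1.645]
force: [0.7, 1.0, 0.7]
grip_width: 91.6
```

```bash
python3 - <<'E'
from h import *
applied([-65.37,3.66,53.17,0,.444,0])
st=observe(); c=save('wrist','w1'); print(st['ee_pos'],st['orientation'],cmd()[0],cmd()[1].as_euler('xyz'))
W=world(c,st); hsv=cv2.cvtColor(c['image'],cv2.COLOR_RGB2HSV)
m=(hsv[...,0]<14)&(hsv[...,1]>190)&(hsv[...,2]>120)
z=W[...,2]; m2=(z>22)&(z<34)&(np.hypot(W[...,0]-467,W[...,1]-266)<75)
print(np.nanmedian(z[m2]),cv2.minAreaRect(W[m2][:,:2].astype(np.float32)), cv2.minAreaRect(W[m2&m][:,:2].astype(np.float32)))
E
```

```text
[466.7362 265.1609 199.8639] [-1.5713 -0.0006 -1.6447] [467.0249 266.0256 200.001 ] [-1.5708 -0.     -1.644 ]
29.547579015600178 ((468.3037414550781, 265.4151306152344), (52.1197395324707, 80.61214447021484), 85.96783447265625) ((468.2503967285156, 265.4627685546875), (51.859596252441406, 80.46546936035156), 86.04934692382812)
```

View pics/w1.png

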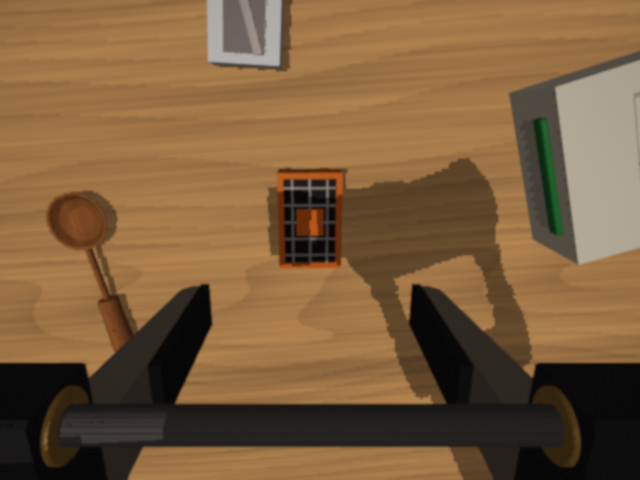

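The wrist view shows the grid at pixel (310,220), measuring 52x80 as expected. I'm descending to grip its top 10 mm.

```bash
python3 - <<'E'
from h import *
print(row([468.5,266.3,40],down(-94.0)))
E
```

```text
[-0.038 16.     0.145  0.    -0.003  0.   ]
```

Request:
apply_moves(
  steps="-0.04 5 0.15 0 -0.003 0 1;-0.04 10 0.15 0 -0.003 0 1;-0.04 14 0.15 0 -0.003 0 1;-0.04 16 0.15 0 -0.003 0 1;-0.04 16 0.15 0 -0.003 0 1;-0.04 16 0.15 0 -0.003 0 0;-0.04 16 0.15 0 -0.003 0 0;-0.04 16 0.15 0 -0.003 0 0;-0.04 16 0.15 0 -0.003 0 0;-0.04 16 0.15 0 -0.003 0 0;-0.04 16 0.15 0 -0.003 0 0;-0.04 16 0.15 0 -0.003 0 0;-0.04 16 0.15 0 -0.003 0 0",
)

```text
time_s: 3.5
ee_pos: [468.9, 266.4, 40.6]
orientation: [-1.57, 0.0, -1.641]
force: [-0.5, -0.9, 5.8]
grip_width: 51.7
```

```bash
python3 - <<'E'
from h import *
applied([-0.04,16,.15,0,-.003,0])
p,r=cmd()
print(row([p[0],p[1],130],r)); print(row([590,25,190],down(-76.7)))
E
```

```text
[ 0. -9. -0.  0.  0.  0.]
[ 23.22  -15.     13.808   0.     -0.302   0.   ]
```

Request:
apply_moves(
  steps="0 -2 0 0 0 0 0;0 -6 0 0 0 0 0;0 -10 0 0 0 0 0;23.2 -15 13.8 0 -0.302 0 0;23.2 -15 13.8 0 -0.302 0 0;23.2 -15 13.8 0 -0.302 0 0;23.2 -15 13.8 0 -0.302 0 0;23.2 -15 13.8 0 -0.302 0 0;23.2 -15 13.8 0 -0.302 0 0;23.2 -15 13.8 0 -0.302 0 0;23.2 -15 13.8 0 -0.302 0 0;23.2 -15 13.8 0 -0.302 0 0;23.2 -15 13.8 0 -0.302 0 0;23.2 -15 13.8 0 -0.302 0 0",
)

```text
time_s: 4.9
ee_pos: [589.4, 26.3, 189.7]
orientation: [-1.571, 0.0, -1.337]
force: [-0.6, -0.5, -1.6]
grip_width: 51.6
```

```bash
python3 - <<'E'
from h import *
applied([23.2,-15,13.8,0,-.302,0])
st=observe(); c=save('wrist','w2'); print(st['ee_pos'],st['orientation'],cmd()[0],cmd()[1].as_euler('xyz'),st['grip_width'],st['force'])
save('top','t2')
E
```

```text
[589.4094  26.3195 189.7027] [-1.5714  0.0004 -1.3375] [589.9363  25.2061 190.001 ] [-1.5708  0.     -1.339 ] 51.582062616265 [-0.5655 -0.4636 -1.5699]
```

View pics/w2.png

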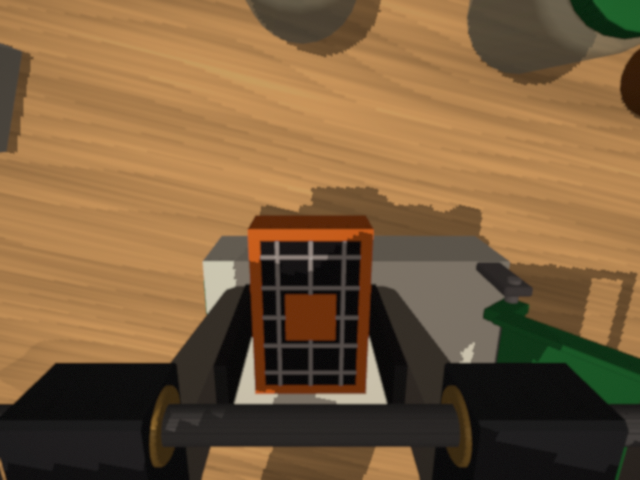

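The held grid hides the recess. The camera looks towards tool +z, so I'm shifting back to the near side.

Request:
apply_moves(
  steps="0 0 -5 0 0 0 0;0 0 -10 0 0 0 0;0 0 -15.5 0 0 0 0;0 0 -15.5 0 0 0 0;0 0 -15.5 0 0 0 0;0 0 -15.5 0 0 0 0;0 0 -15.5 0 0 0 0",
)

```text
time_s: 5.7
ee_pos: [440.6, -10.4, 190.8]
orientation: [-1.569, -0.001, -1.338]
force: [0.5, 0.9, -1.3]
grip_width: 51.7
```

```bash
python3 - <<'E'
from h import *
applied([0,0,-15.5,0,0,0])
st=observe(); c=save('wrist','w3'); print(st['ee_pos'],st['orientation'],cmd()[0],cmd()[1].as_euler('xyz'),st['grip_width'],st['force'])
E
```

```text
[440.6398 -10.4491 190.7652] [-1.5693 -0.0007 -1.3384] [439.0818 -10.4014 190.001 ] [-1.5708  0.     -1.339 ] 51.687375743061565 [ 0.4621  0.9394 -1.2698]
```

View pics/w3.png

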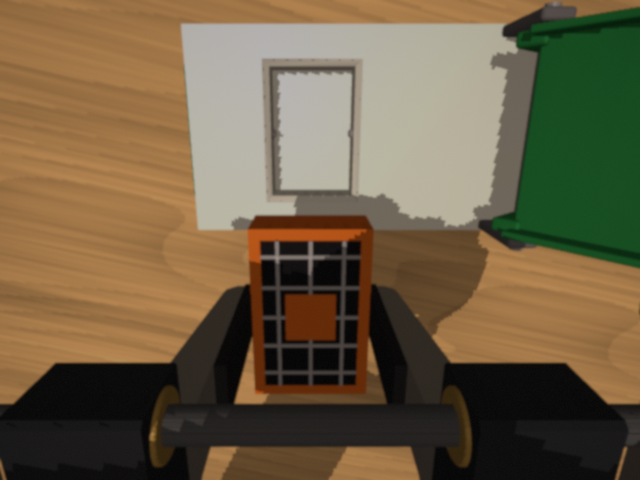

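```bash
python3 - <<'E'
from h import *
c=dict(np.load('pics/w3.npz')); H=c['hand_eye']; d=c['depth'].astype(float); im=c['image']
v,u=np.mgrid[0:480,0:640]; Rr=np.stack([(u-c['cx'])/c['fx'],(v-c['cy'])/c['fy'],np.ones_like(d)],-1)
T=(Rr*d[...,None])@H[:3,:3].T+H[:3,3]
print('fx',c['fx'],'base top tool y',np.median(T[80:180,210:250,1]),'floor',np.median(T[90:170,295:340,1]))
g=cv2.cvtColor(im,cv2.COLOR_RGB2GRAY)
print('row130',g[130,180:380:2]); print('col311',g[40:215:2,311])
def onplane(uv,yt):
    uv=np.atleast_2d(uv).astype(float); r=np.c_[(uv[:,0]-c['cx'])/c['fx'],(uv[:,1]-c['cy'])/c['fy'],np.ones(len(uv))]@H[:3,:3].T
    return H[:3,3]+r*((yt-H[1,3])/r[:,1])[:,None]
roi=np.zeros_like(g,bool); roi[50:210,250:375]=True
yt=np.median(T[80:180,210:250,1])
for th in (2,4,8):
    m=roi&(T[...,1]>yt+th); nl,lab,s,_=cv2.connectedComponentsWithStats(m.astype(np.uint8)); i=1+np.argmax(s[1:,4]); print('deep',th,s[i],cv2.minAreaRect(T[lab==i][:,[0,2]].astype(np.float32)))
# held grid top
hsv=cv2.cvtColor(im,cv2.COLOR_RGB2HSV)
o=(hsv[...,0]<14)&(hsv[...,1]>180)
y=T[...,1]; print('grid top y', np.median(y[300:335,290:330]))
o2=o&(abs(y-np.median(y[300:335,290:330]))<4); print(cv2.minAreaRect(T[o2][:,[0,2]].astype(np.float32)), o2.sum())
E
```

```text
fx 404.9916221219235 base top tool y 124.67994024892062 floor 152.68091384487028
row130 [118 120 122 124 122 162 180 180 180 180 180 180 180 180 180 180 180 181
 180 181 180 180 181 180 181 181 180 181 181 181 181 181 180 181 181 181
 181 182 181 181 181 179 159 140 136 117  71  75  97 132 171 181 181 182
 182 182 182 182 181 182 182 181 181 182 181 181 181 182 181 181 181 181
 180 181 181 181 181 181 181 181 180 180 181 178 148 108 105 144 155 155
 167 179 180 181 181 180 180 180 180 180]
col311 [177 177 178 178 178 178 178 178 177 159 138 144 138 102  67  90 138 174
 179 180 180 179 180 180 180 180 180 180 180 180 180 181 181 181 181 181
 181 181 181 182 181 181 182 181 182 182 182 181 182 182 181 182 182 182
 182 182 182 182 182 182 182 182 182 182 182 181 182 182 181 182 181 181
 181 181 172 113  84  89 105 103 103 103 105 105 104 105 104  93]
deep 2 [  263    59    99   142 12169] ((1.6424922943115234, 72.90130615234375), (62.232337951660156, 89.74320983886719), 0.5525326132774353)
deep 4 [  267    63    91   134 10838] ((1.3683834075927734, 73.18826293945312), (57.41897201538086, 85.36058807373047), 0.07064002007246017)
deep 8 [  270    66    86   129 10370] ((1.3987903594970703, 72.92656707763672), (83.53936767578125, 55.368080139160156), 89.96035766601562)
grid top y 10.401639086612079
((-0.0046234130859375, -0.6713943481445312), (81.12737274169922, 53.605655670166016), 89.87149810791016) 8849
```

Request:
apply_moves(
  steps="0.14 0 5 0 0 0 0;0.14 0 7.36 0 0 0 0;0.14 0 7.36 0 0 0 0;0.14 4 7.36 0 0 0 0;0.14 7 7.36 0 0 0 0;0.14 8 7.36 0 0 0 0;0.14 8.4 7.36 0 0 0 0;0.14 8.4 7.36 0 0 0 0;0.14 8.7 7.36 0 0 0 0;0.14 9 7.36 0 0 0 0;0.14 9 7.36 0 0 0 0;0.14 9 7.36 0 0 0 0",
)

```text
time_s: 6.95
ee_pos: [511.2, 5.1, 100.4]
orientation: [-1.57, -0.0, -1.339]
force: [-0.1, -0.8, -0.3]
grip_width: 51.7
```

```bash
python3 - <<'E'
from h import *
applied([0.14,9,7.36,0,0,0])
st=observe(); c=save('wrist','w4'); save('top','t4'); print(st['ee_pos'],st['orientation'],cmd()[0],st['grip_width'],st['force'],st['torque'])
E
```

```text
[511.239    5.1029 100.3794] [-1.5703 -0.0002 -1.339 ] [511.035    5.1438 100.001 ] 51.70720151505026 [-0.1016 -0.8005 -0.3055] [-0.01   -0.0319 -0.0468]
```

View pics/w4.png

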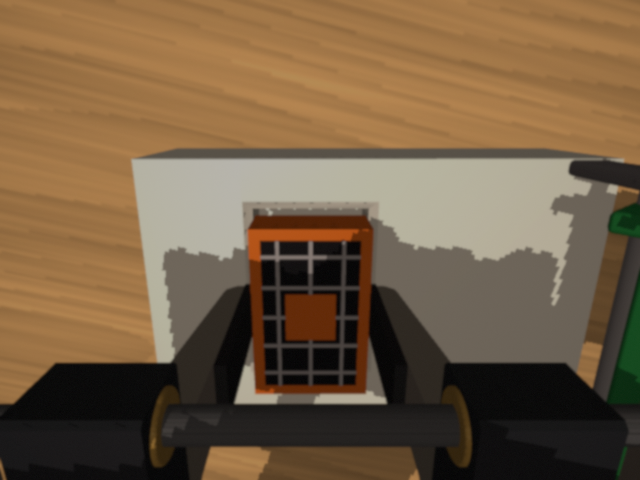

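The grid looks centred: mouth columns run 243-378, the grid is at 311, and there is no force. Continuing down.

Request:
apply_moves(
  steps="0 0.2 0 0 0 0 0;0 0.4 0 0 0 0 0;0 0.6 0 0 0 0 0;0 0.7 0 0 0 0 0;0 0.7 0 0 0 0 0",
)

```text
time_s: 7.55
ee_pos: [511.1, 5.2, 92.9]
orientation: [-1.571, 0.0, -1.339]
force: [0.7, -0.0, -1.5]
grip_width: 51.8
```

Request:
apply_moves(
  steps="0 0.1 0 0 0 0 0;0 0.1 0 0 0 0 0.8;0 0.1 0 0 0 0 0.8;0 0.1 0 0 0 0 0.8;0 0.1 0 0 0 0 0.8;0 0.1 0 0 0 0 0.8;0 -4 0 0 0 0 0.8;0 -9 -4 0 0 0 0;0 -9 -4 0 0 0 0;0 -9 -4 0 0 0 0",
)

```text
time_s: 8.55
ee_pos: [473.0, -4.5, 185.4]
orientation: [-1.566, -0.002, -1.34]
force: [0.2, 0.3, 0.4]
grip_width: 51.6
```

```bash
python3 - <<'E'
from h import *
applied([0,.7,0,0,0,0]);applied([0,-9,-4,0,0,0])
st=observe(); c=save('wrist','w5'); save('top','t5'); print(st['ee_pos'],st['orientation'],cmd()[0],st['grip_width'],st['force'],st['torque'])
E
```

```text
[472.957   -4.5473 185.4094] [-1.5664 -0.0025 -1.3396] [472.1048  -4.0452 183.001 ] 51.61431600160621 [0.2035 0.289  0.4189] [0.0246 0.03   0.0047]
```

View pics/w5.png

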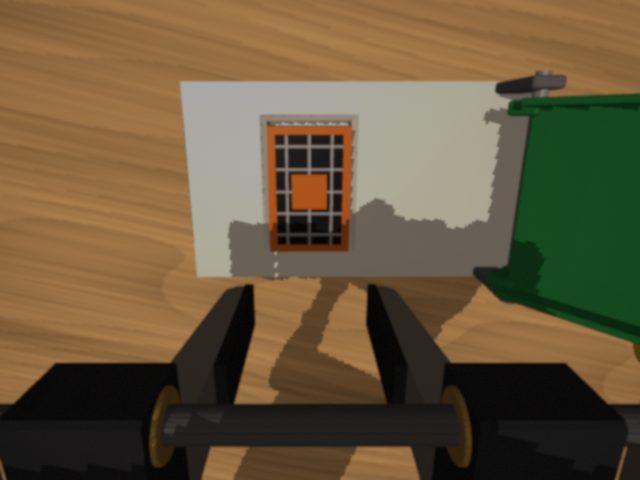

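The grid sits part-way in the recess at pixel (310,188). Next I'm measuring the pad and top.

```bash
cat >> h.py <<'E'
def toolpts(c):
    H=c['hand_eye']; d=c['depth'].astype(float); v,u=np.mgrid[0:480,0:640]
    return (np.stack([(u-c['cx'])/c['fx'],(v-c['cy'])/c['fy'],np.ones_like(d)],-1)*d[...,None])@H[:3,:3].T+H[:3,3]
E
python3 - <<'E'
from h import *
c=dict(np.load('pics/w5.npz'));T=toolpts(c)
print('base',np.median(T[150:200,200:240,1]),'pad',np.median(T[178:202,295:322].reshape(-1,3),0))
for s in ((slice(128,133),slice(275,345)),(slice(245,249),slice(280,340)),(slice(140,240),slice(269,273)),(slice(140,240),slice(346,349))): print(np.median(T[s].reshape(-1,3),0))
E
```

```text
base 119.29948325630826 pad [ -1.3319 104.0935  39.6217]
[ -0.3927 105.1035  75.609 ]
[ -0.4483 104.9091   1.4089]
[-25.0684 105.0622  39.2593]
[ 23.3199 104.925   39.4687]
```

Request:
apply_moves(
  steps="-0.03 3 3.95 0 0 0 0;-0.03 6 3.95 0 0 0 0;-0.03 7 3.95 0 0 0 0;-0.03 7 3.95 0 0 0 0;-0.03 7 3.95 0 0 0 0;-0.03 7 3.95 0 0 0 0;-0.03 7 3.95 0 0 0 0;-0.03 7 3.95 0 0 0 0",
)

```text
time_s: 9.45
ee_pos: [511.0, 5.1, 114.0]
orientation: [-1.569, -0.001, -1.339]
force: [0.6, 0.9, 0.2]
grip_width: 0.4
```

Request:
apply_moves(
  steps="0 0.8 0 0 0 0 0;0 1.1 0 0 0 0 0;0 1.3 0 0 0 0 0;0 1.5 0 0 0 0 0;0 1.5 0 0 0 0 0",
)

```text
time_s: 9.95
ee_pos: [510.2, 5.4, 97.5]
orientation: [-1.572, 0.0, -1.339]
force: [-0.2, 0.2, 0.1]
grip_width: 0.6
```

Request:
apply_moves(
  steps="0 0.3 0 0 0 0 0;0 0.5 0 0 0 0 0;0 0.7 0 0 0 0 0;0 0.8 0 0 0 0 0;0 0.8 0 0 0 0 0",
)

```text
time_s: 10.45
ee_pos: [510.2, 5.3, 89.7]
orientation: [-1.571, 0.0, -1.339]
force: [0.3, -0.6, 0.2]
grip_width: 0.3
```

Request:
apply_moves(
  steps="0 0.2 0 0 0 0 0;0 0.3 0 0 0 0 0;0 0.3 0 0 0 0 0;0 0.4 0 0 0 0 0;0 0.4 0 0 0 0 0",
)

```text
time_s: 10.95
ee_pos: [510.5, 5.3, 87.3]
orientation: [-1.571, 0.0, -1.339]
force: [-4.9, 1.4, 11.9]
grip_width: 0.3
```

Request:
apply_moves(
  steps="0 0 0 0 0 0 0;0 -4 0 0 0 0 0;0 -9 -4 0 0 0 0;0 -9 -4 0 0 0 0;0 -9 -4 0 0 0 0;0 -9 -4 0 0 0 0",
)

```text
time_s: 11.55
ee_pos: [471.4, -3.8, 175.3]
orientation: [-1.571, 0.0, -1.339]
force: [-0.6, 0.1, 0.5]
grip_width: 0.4
```

```bash
python3 - <<'E'
from h import *
applied([-.03,7,3.95,0,0,0]);applied([0,2.7,0,0,0,0]);applied([0,-9,-4,0,0,0])
st=observe(); c=save('wrist','w6'); save('top','t6'); print(st['ee_pos'],st['orientation'],cmd()[0],st['grip_width'],st['force'],st['torque'])
T=toolpts(c); hsv=cv2.cvtColor(c['image'],cv2.COLOR_RGB2HSV)
o=(hsv[...,0]<14)&(hsv[...,1]>180); o[260:]=0
print('base',np.median(T[150:200,200:240,1]),np.percentile(T[o][:,1],[5,50,95]),cv2.minAreaRect(T[o][:,[0,2]].astype(np.float32)))
for s in (np.s_[:,:,0],np.s_[:,:,2]):
    for q in (3,97):
        k=T[o]; a=k[:,0 if s[2]==0 else 2]; t=np.percentile(a,q); print(np.median(k[abs(a-t)<2][:,1]))
E
```

```text
[471.4149  -3.7943 175.3112] [-1.5711  0.0003 -1.3392] [471.5492  -3.8681 176.001 ] 0.4233798341862965 [-0.5959  0.1353  0.4566] [-0.0327  0.0078 -0.0372]
base 109.14336069710274 [107.5105 108.8421 110.0841] ((-0.07776451110839844, 42.22525405883789), (82.99736785888672, 53.180641174316406), 89.8834228515625)
109.04787799378113
109.10447645786564
109.14990061137468
109.12290393582217
```

View pics/w6.png

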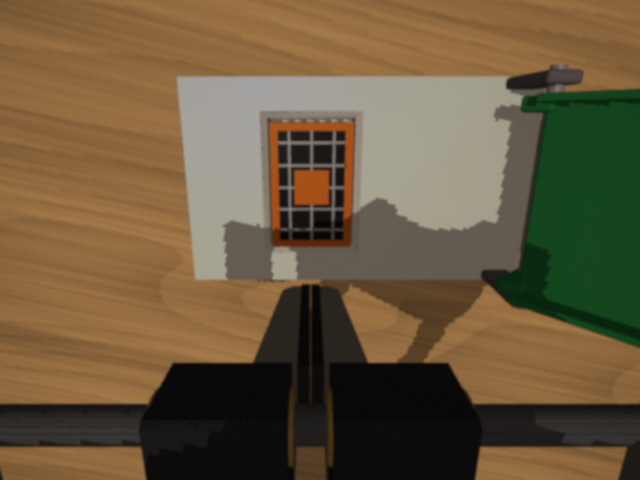

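The grid is flush: base at 109.14 and rim 109.05-109.15 along the tool axis on all four sides. Now the lid.

```bash
cat >> h.py <<'E'
XD=np.array([.2297,-.9733,0]); YD=np.array([.9733,.2297,0]); Z=np.array([0,0,1.])
HINGE=np.array([539.7,-116.5,102.])
def tilt(a):
    a=np.radians(a); y=-np.sin(a)*XD-np.cos(a)*Z; x=np.cos(a)*XD-np.sin(a)*Z
    return R.from_matrix(np.stack([x,y,np.cross(x,y)],1))
def bar(th,L=201.,off=.094): # th lid angle
    f=th-off; return HINGE-np.cos(f)*L*XD+np.sin(f)*L*Z
E
python3 - <<'E'
from h import *
r=tilt(20); print(bar(2.25),bar(1.79))
p,_=cmd(); print(row([p[0],p[1],400],cmd()[1]),row(bar(2.25)-r.apply([0,123,0]),r))
c=dict(np.load('pics/t6.npz')); W=world(c); hsv=cv2.cvtColor(c['image'],cv2.COLOR_RGB2HSV); z=W[...,2]
b=(hsv[...,0]>22)&(hsv[...,0]<34)&(hsv[...,1]>150)&(z>262)&(z<290); print(W[b].mean(0),np.median(W[b],0))
q=(W[b]-HINGE); print('dicer y',np.percentile(q@YD,[1,50,99]),'x',np.percentile(q@XD,[5,50,95]))
E
```

```text
[ 565.2027 -224.5618  269.5535] [ 545.4655 -140.9301  301.4266]
[  0.  -22.4  -0.    0.    0.    0. ] [ 27.837 -20.913   4.045   0.      0.      0.349]
[ 563.9787 -223.3018  273.8484] [ 563.2928 -223.4504  273.8931]
dicer y [-50.4553  -1.5233  49.5704] x [105.0361 109.2774 114.431 ]
```

Request:
apply_moves(
  steps="0 -5 0 0 0 0 0.45;0 -10 0 0 0 0 0.45;0 -15 0 0 0 0 0.45;0 -20 0 0 0 0 0.45;3 -23 0.5 0 0 0 0.45;8 -23 1 0 0 0.07 0.45;13 -23 2 0 0 0.15 0.45;18 -23 3 0 0 0.25 0.45;23 -22 4 0 0 0.349 0.45;27.8 -20.9 4.05 0 0 0.349 0.45;27.8 -20.9 4.05 0 0 0.349 0.45;27.8 -20.9 4.05 0 0 0.349 0.45;27.8 -20.9 4.05 0 0 0.349 0.45;27.8 -20.9 4.05 0 0 0.349 0.45",
)

```text
time_s: 13.05
ee_pos: [575.1, -263.5, 386.5]
orientation: [-1.569, 0.347, -1.336]
force: [0.0, -0.0, 0.3]
grip_width: 41.5
```

```bash
python3 - <<'E'
from h import *
applied([27.8,-20.9,4.05,0,0,.349])
st=observe(); c=save('wrist','w7'); save('top','t7'); save('scene','s7');print(st['ee_pos'],st['orientation'],cmd()[0],cmd()[1].as_euler('xyz'),st['grip_width'],st['force'],st['q'])
T=toolpts(c); hsv=cv2.cvtColor(c['image'],cv2.COLOR_RGB2HSV)
b=(hsv[...,0]>22)&(hsv[...,0]<34)&(hsv[...,1]>150)&(abs(T[...,1]-120)<20)&(abs(T[...,0])<25)
print(b.sum(),np.median(T[b],0),np.percentile(T[b],[2,98],axis=0))
k=T[b]; A=np.polyfit(k[:,2],k[:,0],1); print(A)
E
```

```text
[ 575.1396 -263.5222  386.5307] [-1.5692  0.3473 -1.3364] [ 574.8299 -265.1291  385.001 ] [-1.5708  0.349  -1.339 ] 41.4967358397992 [ 0.0436 -0.0429  0.3132] [-0.7174  0.4529  0.9804  0.2189  1.9851  0.6797]
1456 [  0.8435 117.7342   7.0464] [[ -2.775  115.9907 -47.5676]
 [  6.1982 121.4094  51.4867]]
[0.0124 1.1323]
```

View pics/w7.png

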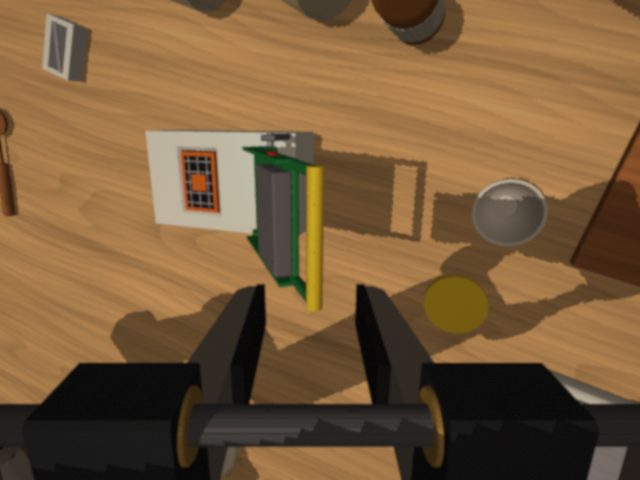

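The bar lies at columns 308-322 between the fingers, and the pusher is clear of them. Advancing along the tool axis and gripping.

Request:
apply_moves(
  steps="0.12 4 0.2 0 0 0 0.45;0.12 8 0.2 0 0 0 0.45;0.12 10 0.2 0 0 0 0.45;0.12 11.9 0.2 0 0 0 0.45;0.12 11.9 0.2 0 0 0 0.45;0.12 11.9 0.2 0 0 0 0.45;0.12 11.9 0.2 0 0 0 0;0.12 11.9 0.2 0 0 0 0;0.12 11.9 0.2 0 0 0 0;0.12 11.9 0.2 0 0 0 0;0.12 11.9 0.2 0 0 0 0;0.12 11.9 0.2 0 0 0 0",
)

```text
time_s: 14.4
ee_pos: [567.8, -226.3, 273.3]
orientation: [-1.57, 0.348, -1.339]
force: [1.1, -0.6, 2.1]
grip_width: 10.9
```

```bash
python3 - <<'E'
from h import *
applied([.12,11.9,.2,0,0,0])
st=observe(); c=save('wrist','w8'); save('scene','s8');print(st['ee_pos'],st['orientation'],cmd()[0],cmd()[1].as_euler('xyz'),st['grip_width'],st['force'],st['torque'])
g=cmd()[0]+cmd()[1].apply([0,3,0]); d=g-HINGE; print('grasp',g,'x',d@XD,'y',d@YD,'z',d[2],'r',np.hypot(d@XD,d[2]))
E
```

```text
[ 567.8368 -226.3422  273.2516] [-1.5702  0.3484 -1.3389] [ 567.6873 -226.1625  272.7645] [-1.5708  0.349  -1.339 ] 10.93173097383549 [ 1.1403 -0.6208  2.0995] [-0.0083  0.005  -0.0033]
grasp [ 567.4516 -225.164   269.9454] x 112.13725550230602 y 2.0504821606851817 z 167.9454028926731 r 201.94163123133313
```

View pics/w8.png

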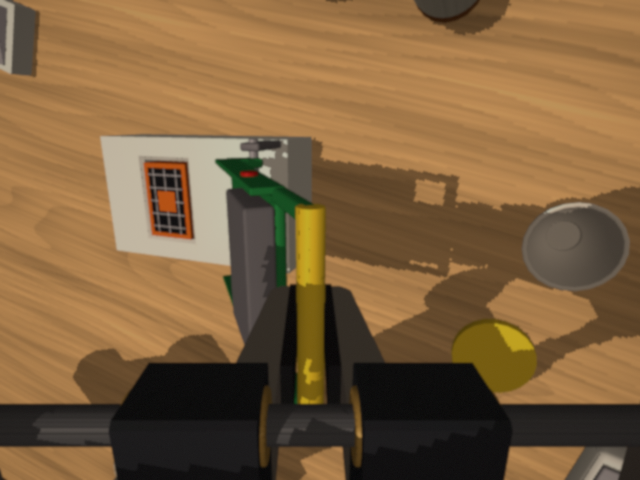

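View pics/s8.png

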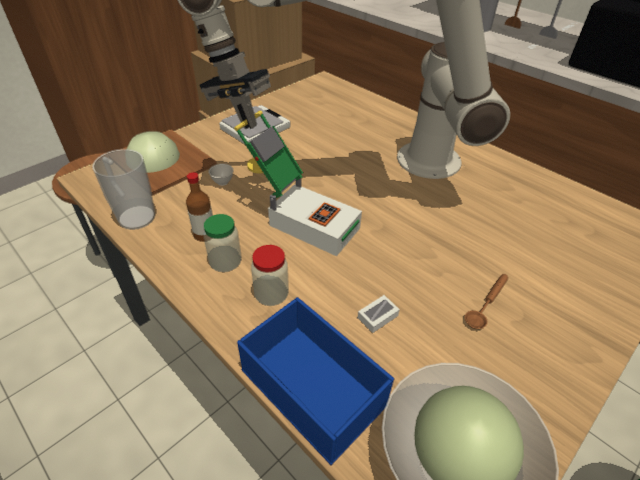

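```bash
python3 - <<'E'
from h import *
p,r=cmd(); g=p+r.apply([0,3,0])
for th in (2.2,2.1,2.0,1.9,1.84,1.79):
    dth=2.25-th; r2=tilt(20-np.degrees(dth)); g2=g+bar(th)-bar(2.25); print(th,np.round(row(g2-r2.apply([0,3,0]),r2),3))
E
```

```text
2.2 [-0.998 -0.21   0.     0.     0.    -0.05 ]
2.1 [-3.018 -0.48   0.     0.     0.    -0.15 ]
2.0 [-5.055 -0.547  0.     0.     0.    -0.25 ]
1.9 [-7.089 -0.41   0.     0.     0.    -0.35 ]
1.84 [-8.299 -0.23   0.     0.     0.    -0.41 ]
1.79 [-9.298 -0.026  0.     0.     0.    -0.46 ]
```

Request:
apply_moves(
  steps="-0.5 -0.11 0 0 0 -0.025 0;-1 -0.21 0 0 0 -0.05 0;-2 -0.36 0 0 0 -0.1 0;-3.02 -0.48 0 0 0 -0.15 0;-4.04 -0.53 0 0 0 -0.2 0;-5.05 -0.55 0 0 0 -0.25 0;-5.05 -0.55 0 0 0 -0.25 0;-5.05 -0.55 0 0 0 -0.25 0",
)

```text
time_s: 15.3
ee_pos: [557.3, -181.7, 295.9]
orientation: [-1.57, 0.098, -1.338]
force: [-0.6, -2.1, 4.1]
grip_width: 11.0
```

```bash
python3 - <<'E'
from h import *
p,r=cmd(); g=p+r.apply([0,3,0]); 
T=[]
for th in (1.95,1.9,1.87,1.84,1.81,1.79):
    dth=2.25-th; r2=tilt(20-np.degrees(dth)); g2=g+bar(th)-bar(2.25); T.append((th,g2-r2.apply([0,3,0]),r2))
applied([-5.05,-.55,0,0,0,-.25])
for th,a,b in T: print(th,np.round(row(a,b),3))
E
```

```text
1.95 [-1.004 -0.209  0.     0.     0.    -0.05 ]
1.9 [-2.01  -0.369  0.     0.     0.    -0.1  ]
1.87 [-2.618 -0.441  0.     0.     0.    -0.13 ]
1.84 [-3.227 -0.494  0.     0.     0.    -0.16 ]
1.81 [-3.838 -0.529  0.     0.     0.    -0.19 ]
1.79 [-4.246 -0.543  0.    -0.     0.    -0.21 ]
```

Request:
apply_moves(
  steps="-0.5 -0.11 0 0 0 -0.025 0;-1 -0.21 0 0 0 -0.05 0;-2 -0.37 0 0 0 -0.1 0;-2.62 -0.44 0 0 0 -0.13 0;-3.23 -0.49 0 0 0 -0.16 0;-3.84 -0.53 0 0 0 -0.19 0;-4.25 -0.54 0 0 0 -0.21 0;-4.25 -0.54 0 0 0 -0.21 0;-4.25 -0.54 0 0 0 -0.21 0;-4.25 -0.54 0 0 0 -0.21 0",
)

```text
time_s: 16.3
ee_pos: [547.8, -141.6, 305.5]
orientation: [-1.57, -0.112, -1.339]
force: [-0.2, -1.1, 6.5]
grip_width: 10.8
```

```bash
python3 - <<'E'
from h import *
applied([-4.25,-.54,0,0,0,-.21])
st=observe(); c=save('wrist','w9'); s=save('scene','s9');t=save('top','t9');print(st['ee_pos'],st['orientation'],cmd()[0],cmd()[1].as_euler('xyz'),st['grip_width'],st['force'],st['torque'])
r=R.from_euler('xyz',st['orientation'])
for p,q in ((st['ee_pos'],r),cmd()):
    d=p+q.apply([0,3,0])-HINGE; print('x',d@XD,'z',d[2],'r',np.hypot(d@XD,d[2]),'lid',np.arctan2(d[2],-(d@XD))+.094)
im=s['image'][90:290,220:400]; cv2.imwrite('pics/s9c.png',cv2.resize(im,None,fx=3,fy=3,interpolation=2)[:,:,::-1])
for n,k in (('s',s),('w',c),('t',t)):
    W=world(k,st); hsv=cv2.cvtColor(k['image'],cv2.COLOR_RGB2HSV)
    m=((hsv[...,0]<6)|(hsv[...,0]>174))&(hsv[...,1]>150)&(hsv[...,2]>80)
    nl,lab,ss,cen=cv2.connectedComponentsWithStats(m.astype(np.uint8))
    for i in range(1,nl):
        q=np.nanmedian(W[lab==i],0); e=q-HINGE
        if ss[i,4]>3 and abs(e@XD)<150 and abs(e@YD)<90: print(n,cen[i],ss[i,4],q,'x',e@XD,'y',e@YD,'z',e[2])
E
```

```text
[ 547.8051 -141.6169  305.5483] [-1.5704 -0.1121 -1.3394] [ 547.6246 -141.1652  304.7761] [-1.5708 -0.111  -1.339 ] 10.829356063873849 [-0.1503 -1.1347  6.4791] [-0.1346  0.1225 -0.009 ]
x 26.643596464503258 z 200.5671344503653 r 202.32908010020262 lid 1.7968643772778174
x 26.159208009191715 z 199.79452574897442 r 201.49976844385148 lid 1.7949863110644682
s [271.8333 160.8333] 6 [ 591.4554 -103.7355  216.6297] x -0.5354349777131976 y 53.305532996562825 z 114.6296500760337
w [247.5231 173.7385] 65 [ 593.0191 -104.2011  221.3788] x 0.2769128478210423 y 54.72054012936497 z 119.37881073792207
```

View pics/w9.png

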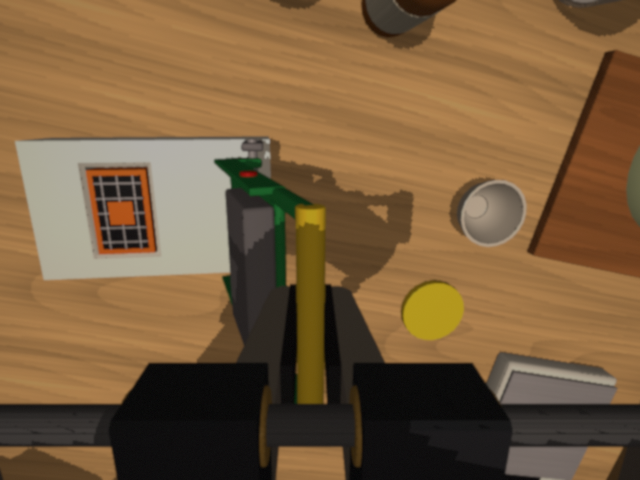

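View pics/s9c.png

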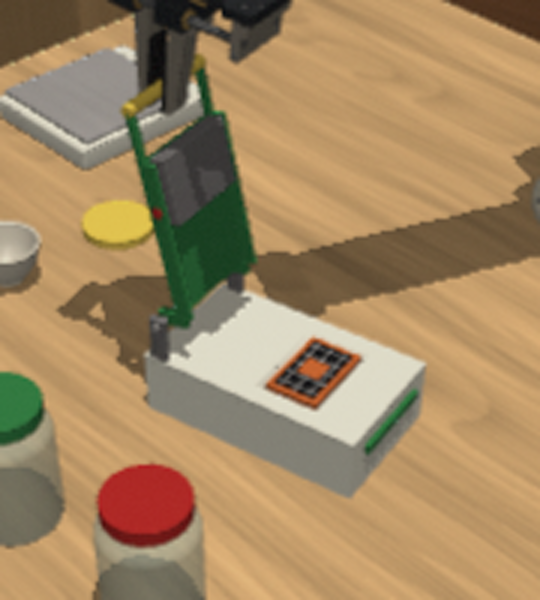

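The red dot stands over the hinge line (offset -0.5 mm in the scene view, +0.3 mm in the wrist view). I'm easing the radial push a little and checking that it rests.

Request:
apply_moves(
  steps="0 -0.05 0 0 0 0 0;0 -0.1 0 0 0 0 0;0 -0.1 0 0 0 0 0;0 -0.1 0 0 0 0 0;0 -0.1 0 0 0 0 0;0 -0.1 0 0 0 0 0;0 -0.1 0 0 0 0 0;0 -0.1 0 0 0 0 0;0 -0.1 0 0 0 0 0;0 -0.1 0 0 0 0 0",
)

```text
time_s: 17.45
ee_pos: [547.6, -141.0, 305.7]
orientation: [-1.571, -0.111, -1.339]
force: [1.1, 0.3, 3.8]
grip_width: 11.0
```

```bash
python3 - <<'E'
from h import *
applied([0,-.1,0,0,0,0])
st=observe(); c=save('wrist','w10'); s=save('scene','s10');t=save('top','t10');print(st['ee_pos'],cmd()[0],st['grip_width'],st['force'],st['torque'],abs(st['dq']).max())
d=cmd()[0]+cmd()[1].apply([0,3,0])-HINGE; print('lid',np.arctan2(d[2],-(d@XD))+.094)
for n,k in (('s',s),('w',c)):
    W=world(k,st); hsv=cv2.cvtColor(k['image'],cv2.COLOR_RGB2HSV)
    m=((hsv[...,0]<6)|(hsv[...,0]>174))&(hsv[...,1]>150)&(hsv[...,2]>80)
    nl,lab,ss,cen=cv2.connectedComponentsWithStats(m.astype(np.uint8))
    for i in range(1,nl):
        q=np.nanmedian(W[lab==i],0); e=q-HINGE
        if ss[i,4]>3 and abs(e@XD)<150 and abs(e@YD)<90: print(n,'x',e@XD,'z',e[2])
# bystanders unmoved: compare top views
a=cv2.imread('pics/top0.png').astype(int); b=t['image'][:,:,::-1].astype(int)
print('diff',[(n,abs(a-b)[y0:y1,x0:x1].mean().round(1)) for n,x0,x1,y0,y1 in (('slicer',185,225,195,245),('jars',280,400,125,190),('vin',410,450,135,185),('lid',470,512,282,322),('bowl',480,518,222,260),('spoon',118,150,270,365))])
E
```

```text
[ 547.6336 -140.9915  305.6985] [ 547.5991 -141.0574  305.7699] 10.997385315755855 [1.058  0.2808 3.8002] [-0.0465 -0.1773  0.0515] 0.0013988759363213967
lid 1.793806573960825
s x 0.1375517722253277 z 114.78710013474827
w x -0.06245352540471556 z 119.56690224497419
diff [('slicer', np.float64(1.9)), ('jars', np.float64(2.2)), ('vin', np.float64(6.4)), ('lid', np.float64(4.6)), ('bowl', np.float64(19.5)), ('spoon', np.float64(2.2))]
```

View pics/t10.png

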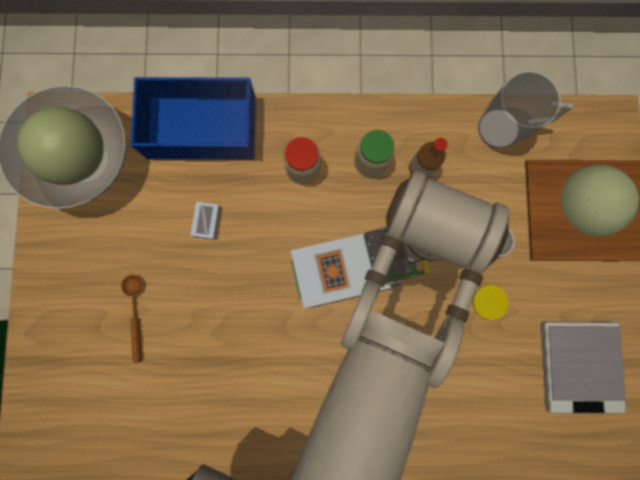

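The top view shows everything in place; the bowl's difference is only the arm covering it. The grid at (333,270) is seated. The red dots stand over the hinge to within 0.2 mm.

```bash
python3 -c "
from bench import *
print(hand_in())"
```

```text
the job is handed in; nothing more can be done
None
```

The dicer is ready, and I handed the job in at about 17.6 s of the allowed 72 s. The orange grid is pressed home and the lid is held at its balance point with the gripper still on the yellow bar.

- **Grid:** the push ended at about 12 N on the floor, slightly over the 5–10 N suggested. In the wrist view its rim matched the base top to about 0.1 mm on all four sides.
- **Lid:** I swung it up from the open stop as one rigid arc about the hinge. At the end the arm's pose gave 1.794 rad, against 1.79 wanted. The visible red dot stood over the hinge line to within 0.2 mm in the scene and wrist views, and the arm was at rest.
- **Forces:** a vertical load of about 4 N remained at the wrist at the end. It acts almost along the lid arm, so it barely turns the lid. The largest force in any reading was about 13 N.
- **Other things on the table:** in the top view the slicer, jars, bottle, jar lid and spoon looked unmoved. The salt bowl was partly hidden by the arm in that view, but the wrist picture showed it upright.
- **Small disagreement:** the wrist camera placed the red dot about 5 mm higher than the scene camera did (119.6 against 114.8 mm above the hinge, true 114). I took this as a depth or calibration error, since the horizontal offsets agreed.

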